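# Seat the knurled bayonet collar on the strainer and hold it home

## Task

Take the knurled collar from the bench, set it over the upright spigot of the strainer and turn it until its hidden keyways drop over the pins, then push it fully home, down to the stop of the spring seat underneath. Finish with the gripper still holding the collar pushed home, as the seat springs back when let go. Leave the other things on the bench where they are.

Things in the scene. Friction and masses are not known exactly. Their poses are not given: they have to be found in the camera images.
- collar: the knurled collar: loose aluminium ring with a fine straight knurl (the only knurled ring), 54 mm across, 34 mm high, about 0.14 kg, open bore 32 mm, standing right way up. Origin at the centre of its underside, z up along its axis
- collar_keys (a point): centre of the collar's underside, same axes as the collar. Unseen from above, three keyways 120 deg apart, one along its +x, open downward here: 10.5 mm wide, 18 mm deep, from the bore out to radius 21.5 mm; above them the bore is plain round
- strainer: the strainer, a fixed grey casting on a 110 mm square foot 12 mm thick, barrel 58 mm across up to 66 mm height, two pipe stubs along its y. Origin at the centre of its underside, z up along the steel spigot in the middle, which is 30 mm across, upright, and tapers over its last 10 mm to 17 mm across
- spigot_tip (a point): centre of the spigot's tip, 114 mm above the strainer's underside
- pin_level (a point): point on the spigot's axis, 91 mm above the strainer's underside, level with the tops of three pins 5 mm thick, 120 deg apart, reaching out to radius 20 mm. Their yaw is not told and not tied to any axes here. The collar rests at this level until a turn of at most 120 deg, either way, lets it drop (0.15 rad play either way) 13 mm to the seat
- seat (a joint): the black sprung seat ring, 51 mm across, around the spigot's foot, its top 78 mm above the strainer's underside: its travel in m, 0 when up, 0.005 when pressed down to its stop; pushing it takes 4 N at the start and 10 N at the stop, and it springs back when the push ceases
- spacer: bystander: smooth aluminium ring without knurl, 54 mm across, 20 mm high, bore 36 mm; origin at the centre of its underside
- flange: bystander: flat smooth steel ring, 72 mm across, 12 mm high, bore 34 mm; origin at the centre of its underside
- wrench: bystander: steel wrench lying along its x, near the robot's side of the strainer; origin under its middle
- screwdriver: bystander: screwdriver lying along its x; origin under its middle
- jar: bystander: clear jar with an orange lid, 76 mm across, 110 mm high; origin at the centre of its underside
- spray: bystander: tall can 54 mm across, 130 mm high; origin at the centre of its underside
Not all that is in view belongs to the job. What is shaped like the strainer but green or purple is not meant.

How it is judged:
On the way, in this order (a step that is already met when the one before it is completed fails the run):
1. the collar is threaded upright over the spigot (z of collar in the frame of strainer below 0.103 m and horizontal distance between collar and strainer below 0.006 m and angle between collar's own z axis and vertical below 0.2 rad), for 0.1 s.
2. the collar has dropped over the pins and is pushed home (value of joint seat above 0.0035 m and z of collar in the frame of strainer between 0.069 and 0.0755 m and horizontal distance between collar and strainer below 0.004 m and angle between collar's own z axis and vertical below 0.12 rad), for 0.2 s.
At the end, for the whole second after the job is handed in: the collar sits upright (within 0.12 rad) on the spigot within 4 mm of its axis, its keyways over the pins, its underside below 75.5 mm above the strainer's underside and the spring seat pressed more than 3.5 mm of its 5 mm, at rest, with the fingers still bearing on the collar with more than 3 N (all of step 2 and contact force between the fingers and collar above 3 N and linear speed of collar below 0.01 m/s); the arm keeps its last pose, push and grip.
It fails at once if another thing on the bench was shoved more than 30 mm or tipped over (distance of any of spacer, flange, wrench, screwdriver, jar, spray from where it was at the start of the episode above 0.03 m or angle between any of jar, spray's own z axis and vertical above 0.6 rad).
It also fails if it takes over 58 s, if anything falls off the work surface, if the arm or the gripper's body presses on something with over 40 N, if the wrist force passes 120 N, or if a joint passes its speed limit or range.

## Robot

A 7-joint arm with a two-finger parallel gripper is mounted at the origin on the work surface. World frame = base frame: x ahead of the robot, y to its left, z up, the work surface at z = 0. Lengths are in m, angles in rad, forces in N, time in s.
With the tool pointing down it reaches from about 0.4 to 0.85 m from the base axis. Payload 10.4 kg.
Tool frame: the origin (TCP) lies on the centre line of the jaws, within the pads' length; the fingertips stand r.tip_extent ahead of it and the grasp point (between the pads) lies 6 mm ahead of it (r.tip_extent is the distance from the TCP to the fingertips, in m); z points along the fingers, y is the line along which they close (so a half turn about z gives the same grasp; the last joint's range is limited). The gripper opens to 87 mm and grips with 3 to 60 N. Pads are 19 mm wide; open, the fingers measure 117 mm over their backs; the gripper's body (75 mm by 190 mm) begins 51 mm behind the grasp point.
Start: joints at [1.321, 0.332, -0.065, 1.46, 0.022, 1.35, -0.088], TCP at [0.141, -0.609, 0.248] pointing down, gripper open.
Joint ranges: [-2.6, 2.6], [-0.5, 2.12], [-1.47, 1.34], [0.16, 2.42], [-1.27, 4.41], [0.06, 2.06], [-2.6, 2.6]. Speed limits (rad/s): [2.22, 2.22, 2.79, 2.79, 3.14, 3.14, 3.14].

## Interface

Orientations are given as a unit quaternion [w, x, y, z].
In Python, from cell import status, vision, r gives the robot as it stands. The module is installed in compiled form; this text tells all that it offers.
- The arm moves only by the shell command python3 -m crank 'ROWS' [OPENING] [FORCE]. ROWS is JSON, one flat list of numbers, 6 for each row, row after row: the shift along the tool's x, y, z in units of 150 mm (1.0 is 150 mm), then the turn, a rotation vector about the tool's x, y, z in units of 30 degrees (1.0 is 30 degrees). In form: [x, y, z, rx, ry, rz, x, y, z, rx, ry, rz, ...]. A call has 1 to 12 rows; each row is the pose to reach, as a shift and turn from the pose commanded when the call began, along the tool's axes at that moment; what a row does not reach only later rows make up. A row lasts 1/8 s, in which the tool goes at most 62.5 mm and 10.7 degrees, less where a joint would pass 70% of its speed; a pose out of reach is approached as far as the arm can. A call with a number of a shift or a turn outside -1 to 1 is refused whole. A call with a gripper value outside its range is refused whole. OPENING is the opening, from 0 (shut) to 1 (fully open), set as the call begins (- or left out, the last holds). The fingers move at their own pace and stop on an object; FORCE is the grip in N (left out, the last holds). Time passes only in rows, so rows that repeat a pose let the fingers close. It gives the time, the measured TCP pose, the force, the opening and the grip force at its end, in the units of the state.
- status.get_state(): the state, without advancing time (a new reading comes with each control period).
- vision.snapshot(name): name is "scene" or "top" or "wrist"; returns a dict with "color" (480x640x3 uint8, blue, green, red), "z_map" (480x640 float32, m along the optical axis (not along the pixel's ray), 0 where there is no reading), "fx", "fy", "cx", "cy" (pixels), "k1" (the pictures are not rectified: a ray, as slopes to the right and down, at radius r is drawn at 1 + k1 r^2 times it, then the intrinsics apply), "origin" and "rotation" of the camera in the world; the wrist camera has in their place "hand_eye" (4x4, takes a point from camera to tool coordinates, whose origin is the TCP and whose axes are the flange's). Camera axes: x right, y down, z forward; pixel columns grow to the right and rows downward; lengths in m; the calibration is good to about 2 mm. A picture is of the moment at which its call begins: read the wrist's pose just before it.
- r.finish_job(): hands the job in; it is judged then, once.
The state is a dict: "t": time; "joint_positions": joint angles; "dq": joint speeds; "tau": joint torques, N m; "ee_pos": TCP position; "ee_rot": TCP orientation; "wrist_force": force on the tool from outside, world axes, zero at the start; "torque": the same for the moment, N m; "finger_gap": opening from 0.0 (shut) to 1.0 (fully open); "gripper_force": force on a finger pad.
Only numpy, scipy, OpenCV 4.12 (cv2) and the standard library are available. Lean on these libraries where they do the work, as an engineer would, in place of code of your own. Each camera call takes 0.05 s, during which the arm holds its last target. There are 200 camera calls.

## Working session

There is one attempt and no reset: what is moved stays moved. The work goes in short steps, Python scripts to look and compute and a shell command to move; the robot and the scene stay as the last step left them, time stands still between calls to the robot, and variables do not carry over. Pictures are saved under pics/ and viewed, at most 10 in all, crops included, and the job is handed in when it is done.

```bash
mkdir -p pics
cat > h.py <<'E'
import numpy as np, cv2
from scipy.spatial.transform import Rotation as R
from cell import status, vision, r
def snap(n):
    s=status.get_state(); d=vision.snapshot(n)
    if n=='wrist':
        q=s['ee_rot']; Rt=R.from_quat([q[1],q[2],q[3],q[0]]).as_matrix()
        H=np.array(d['hand_eye']); d['R']=Rt@H[:3,:3]; d['o']=Rt@H[:3,3]+np.array(s['ee_pos'])
    else:
        d['R']=np.array(d['rotation']).reshape(3,3); d['o']=np.array(d['origin'])
    return d
def ray(d,u,v):
    x=(np.asarray(u,float)-d['cx'])/d['fx']; y=(np.asarray(v,float)-d['cy'])/d['fy']
    a,b=x.copy(),y.copy()
    for _ in range(20):
        k=1+d['k1']*(a*a+b*b); a=x/k; b=y/k
    return np.stack([a,b,np.ones_like(a)],-1)
def cloud(d):
    v,u=np.mgrid[:480,:640]; return (ray(d,u,v)*d['z_map'][...,None])@d['R'].T+d['o']
def atz(d,u,v,z):
    w=ray(d,u,v)@d['R'].T; return d['o']+w*((z-d['o'][2])/w[...,2:3])
def proj(d,P):
    c=(np.asarray(P)-d['o'])@d['R']; a=c[...,0]/c[...,2]; b=c[...,1]/c[...,2]; k=1+d['k1']*(a*a+b*b)
    return np.stack([a*k*d['fx']+d['cx'],b*k*d['fy']+d['cy']],-1)
E
python3 - <<'E'
from h import *
print(status.get_state(), r.tip_extent)
for n in('scene','top'):
    d=snap(n); cv2.imwrite(f'pics/{n}0.png',d['color']); print(n,d['o'],d['R'].round(3).tolist(),d['fx'],d['k1'])
    np.save(n+'.npy',d,allow_pickle=True)
E
```

```text
{'t': 0.0, 'joint_positions': array([ 1.32139801,  0.33286343, -0.06470732,  1.46095572,  0.02159353,
        1.34991097, -0.0884871 ]), 'dq': array([ 0.00026519, -0.00046634, -0.00058423, -0.00074172, -0.00076964,
        0.00265866, -0.00020266]), 'tau': array([-7.56738191e-04, -6.23245811e+01,  2.45333748e-02, -3.89902675e+01,
       -6.12583570e-02,  3.96425917e-02,  1.50664137e-04]), 'ee_pos': array([ 0.14045651, -0.60864064,  0.24675233]), 'ee_rot': array([-7.12466636e-04,  9.93574699e-01,  1.13175957e-01, -1.11129985e-04]), 'wrist_force': array([-0.03583522, -0.40390348,  0.09552684]), 'torque': array([ 0.00389384, -0.02133934,  0.02575941]), 'gripper_force': 0.0, 'finger_gap': 1.0025225819869032} 0.025Traceback (most recent call last):
  File "<stdin>", line 4, in <module>
  File "h.py", line 10, in snap
    d['R']=np.array(d['rotation']).reshape(3,3); d['o']=np.array(d['origin'])
           ~~~~~~~~~~~~~~~~~~~~~~~~~~~~~~~^^^^^
ValueError: cannot reshape array of size 4 into shape (3,3)
```

```bash
sed -i "s/np.array(d\['rotation'\]).reshape(3,3)/R.from_quat(np.roll(d['rotation'],-1)).as_matrix()/" h.py
python3 - <<'E'
from h import *
for n in('scene','top'):
    d=snap(n); cv2.imwrite(f'pics/{n}0.png',d['color']); print(n,d['o'],d['R'].round(3).tolist(),d['fx'],d['k1'])
    np.save(n+'.npy',d,allow_pickle=True)
E
```

```text
scene [1.3236196  0.10484454 0.83096911] [[-0.258, 0.654, -0.711], [0.966, 0.181, -0.184], [0.008, -0.735, -0.678]] 479.60730358352293 -0.07698863676719177
top [ 0.40286046 -0.08895142  1.48765498] [[-0.012, -0.997, 0.078], [-1.0, 0.01, -0.022], [0.021, -0.079, -0.997]] 537.8457564328173 0.05096670603387318
```

View pics/top0.png

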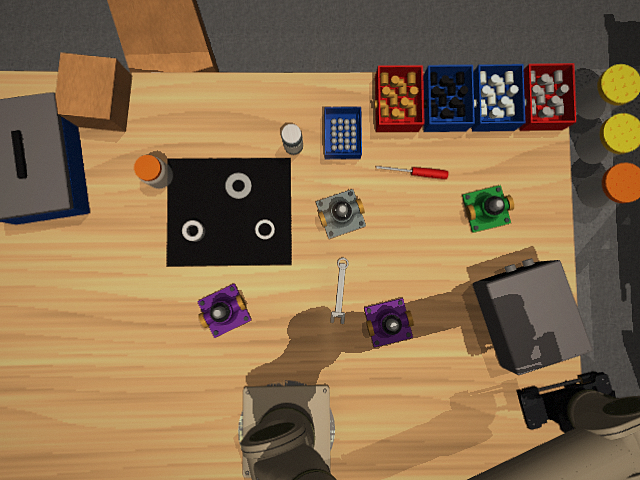

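View pics/scene0.png

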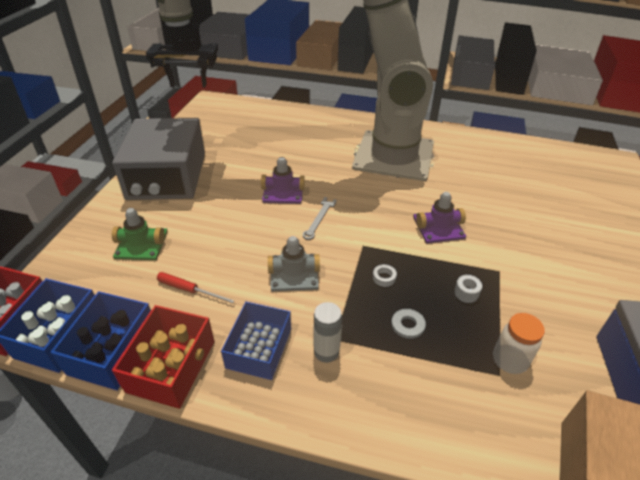

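The top view shows three rings on the black mat: (192,230), (264,229) and (238,185). The grey strainer is at (341,212), with the green one at (488,207) and purple ones at (222,310) and (388,322) as decoys. In the scene view the rings are at (468,288), which is tall, (384,275), which is low, and (408,323), which is flat. I choose top (192,230), and next I measure it and check a close crop.

Run:
```python
from h import *
T=np.load('top.npy',allow_pickle=True).item(); S=np.load('scene.npy',allow_pickle=True).item()
def circ(p):
    A=np.c_[2*p[:,:2],np.ones(len(p))]; c=np.linalg.lstsq(A,(p[:,:2]**2).sum(1),rcond=None)[0]; return c[:2],np.sqrt(c[2]+c[0]**2+c[1]**2)
for n,d,L in(('top',T,dict(A=(192,230,16),B=(264,229,16),F=(238,185,18),st=(341,212,30))),('scene',S,dict(A=(468,288,22),B=(384,275,20),F=(408,323,24),st=(293,262,35)))):
    P=cloud(d)
    for k,(u,v,w) in L.items():
        Q=P[v-w:v+w,u-w:u+w].reshape(-1,3); Q=Q[np.isfinite(Q).all(1)&(Q[:,2]>-0.05)]
        zt=np.percentile(Q[:,2],97); m=Q[Q[:,2]>(zt-0.006 if k!='st' else 0.09)]
        h=cv2.convexHull(m[:,:2].astype(np.float32))[:,0]
        print(n,k,'ztop',zt.round(4),Q[:,2].max().round(4),'med',np.median(m,0).round(4),'minEnc',cv2.minEnclosingCircle(h))
c1=cv2.resize(T['color'][200:260,160:300],None,fx=4,fy=4,interpolation=3)
c2=cv2.resize(S['color'][245:345,350:490],None,fx=4,fy=4,interpolation=3)
cv2.imwrite('pics/crop.png',cv2.vconcat([c1,c2])[:600])
```

```text
top A ztop 0.0384 1.4877 med [0.5309 0.2457 0.0357] minEnc ((0.4718315601348877, 0.09307755529880524), 0.19475753605365753)
top B ztop 0.0239 1.4877 med [0.5347 0.0567 0.0212] minEnc ((0.47970372438430786, -0.007811382412910461), 0.11185237020254135)
top F ztop 0.0168 1.4877 med [0.6596 0.1264 0.0136] minEnc ((0.5455005168914795, 0.02946190908551216), 0.1854858249425888)
top st ztop 0.1035 1.4877 med [ 0.5758 -0.1502  0.112 ] minEnc ((0.49843358993530273, -0.12647408246994019), 0.10277508944272995)
scene A ztop 0.0346 0.831 med [0.5409 0.2496 0.0329] minEnc ((0.9157625436782837, 0.1783338487148285), 0.41452497243881226)
scene B ztop 0.02 0.831 med [0.5429 0.0583 0.0186] minEnc ((0.9177387952804565, 0.0811496302485466), 0.4066718816757202)
scene F ztop 0.0134 0.831 med [0.6656 0.1319 0.0114] minEnc ((0.9751095771789551, 0.12206151336431503), 0.3490350544452667)
scene st ztop 0.0976 0.831 med [ 0.5899 -0.1476  0.1073] minEnc ((0.9482861757278442, -0.025755830109119415), 0.39750614762306213)
```

View pics/crop.png

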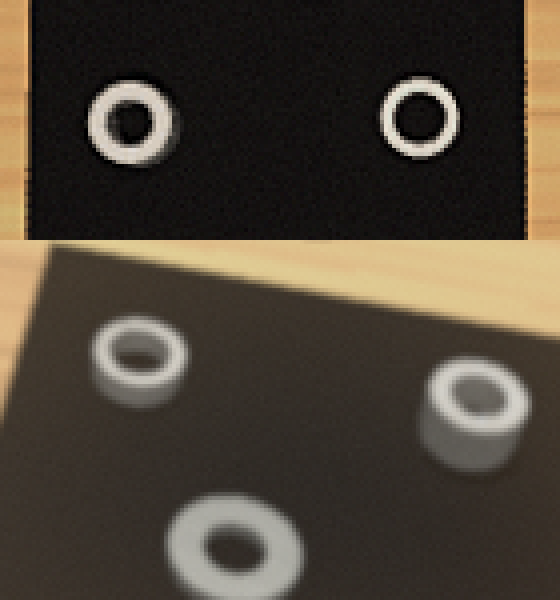

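The tall, thick-walled ring at top (192,230) is the collar (height about 35 mm in both views). The one at (264,229) is the low spacer and (238,185) is the flange. Next, the height of the obstacles on the way.

```bash
python3 - <<'E'
from h import *
T=np.load('top.npy',allow_pickle=True).item();P=cloud(T)
for n,(a,b,c,e) in dict(box=(470,250,590,370),pur=(360,295,410,345),pur2=(200,285,245,335)).items():
    Q=P[b:e,a:c].reshape(-1,3);Q=Q[(Q[:,2]<.6)&(Q[:,2]>.06)];print(n,Q.min(0),Q.max(0))
E
python3 -m crank '[0.15,-0.5,-0.5,0,0,0, 0.4,-0.9,-0.8,0,0,0, 0.7,-1,-1,0,0,0, 1,-1,-1,0,0,0, 1,-1,-1,0,0,0]' 1 25
```

```text
box [ 0.16187919 -0.76410927  0.06005184] [ 0.44650213 -0.51024959  0.14332214]
pur [ 0.25129443 -0.30538257  0.06090181] [ 0.30884538 -0.24957218  0.1213307 ]
pur2 [0.29143962 0.11348209 0.06008316] [0.34584216 0.21448051 0.12159256]
t: 0.78
ee_pos: [0.2559, -0.4269, 0.3994]
ee_rot: [0.001, 0.993, 0.115, 0.001]
wrist_force: [-0.9, -0.3, -0.4]
finger_gap: 1.002
gripper_force: 0.0
```

```bash
python3 -m crank '[0.4,-0.3,0,0,0,0, 0.8,-0.6,0,0,0,0, 1,-0.7,0,0,0,0, 1,-0.7,0,0,0,0]' ; python3 -m crank '[0.4,-0.3,0,0,0,0, 0.8,-0.6,0,0,0,0, 1,-0.7,0,0,0,0, 1,-0.7,0,0,0,0]'
python3 - <<'E'
from h import *
d=snap('wrist');print(np.array(d['hand_eye']).round(3).tolist(),d['o'],d['R'].round(3).tolist(),status.get_state()['ee_pos'],status.get_state()['joint_positions'])
cv2.imwrite('pics/w1.png',d['color']);np.save('w1.npy',d,allow_pickle=True);print(proj(d,np.array([.58,-.15,.114])))
E
```

```text
t: 1.27
ee_pos: [0.3785, -0.2891, 0.3976]
ee_rot: [-0.0, 0.993, 0.117, 0.0]
wrist_force: [-0.3, -0.5, 1.1]
finger_gap: 0.999
gripper_force: 0.0
t: 1.78
ee_pos: [0.4999, -0.1535, 0.3969]
ee_rot: [-0.001, 0.993, 0.116, -0.0]
wrist_force: [-1.1, -1.1, 0.7]
finger_gap: 1.003
gripper_force: 0.0
[[-0.001, -0.968, -0.249, 0.068], [1.0, -0.001, -0.001, -0.0], [0.0, -0.249, 0.968, -0.137], [0.0, 0.0, 0.0, 1.0]] [ 0.56570961 -0.13780061  0.53408169] [[0.23, -0.942, -0.243], [-0.973, -0.223, -0.055], [-0.002, 0.249, -0.969]] [ 0.49863494 -0.1560997   0.39695881] [ 0.7560966   0.1089951  -0.58994304  1.43691233  0.0599616   1.6149131
 -1.16968586]
[331.5941211 141.6193836]
```

View pics/w1.png

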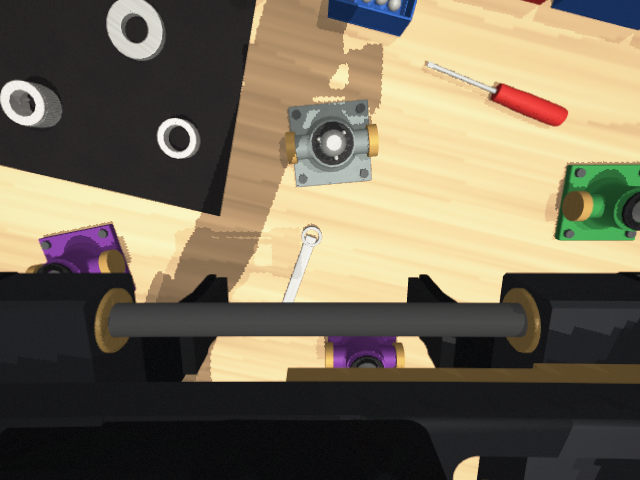

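The wrist view shows the grey strainer's bright spigot tip at (334,143), with small pins around it, and the collar at (22,103). Measuring the tip from two views.

Run:
```python
from h import *
W=np.load('w1.npy',allow_pickle=True).item();T=np.load('top.npy',allow_pickle=True).item()
rs=[]
for n,d,(u,v),w in(('w',W,(334,143),13),('t',T,(341,212),14)):
    g=cv2.cvtColor(d['color'],cv2.COLOR_BGR2GRAY)
    q=cv2.resize(d['color'][v-2*w:v+2*w,u-2*w:u+2*w],(400,400),interpolation=3); cv2.imwrite(f'pics/t{n}.png',q)
    P=cloud(d)[v-w:v+w,u-w:u+w].reshape(-1,3)
    t=P[(P[:,2]>.108)&(P[:,2]<.13)];print(n,'tip depth pts',len(t),t.mean(0),np.median(t,0), t.min(0),t.max(0))
a,b=cv2.imread('pics/tw.png'),cv2.imread('pics/tt.png');cv2.imwrite('pics/tip.png',cv2.hconcat([a,b]))
```

```text
w tip depth pts 372 [ 0.57946561 -0.15249312  0.11241817] [ 0.57943827 -0.15246555  0.1129856 ] [ 0.56726446 -0.16464905  0.10800131] [ 0.59180169 -0.14068025  0.11617329]
t tip depth pts 78 [ 0.57827786 -0.15287649  0.11311759] [ 0.57827137 -0.15251513  0.11313224] [ 0.56604969 -0.16566493  0.10817346] [ 0.58944208 -0.13984438  0.12331605]
```

View pics/tip.png

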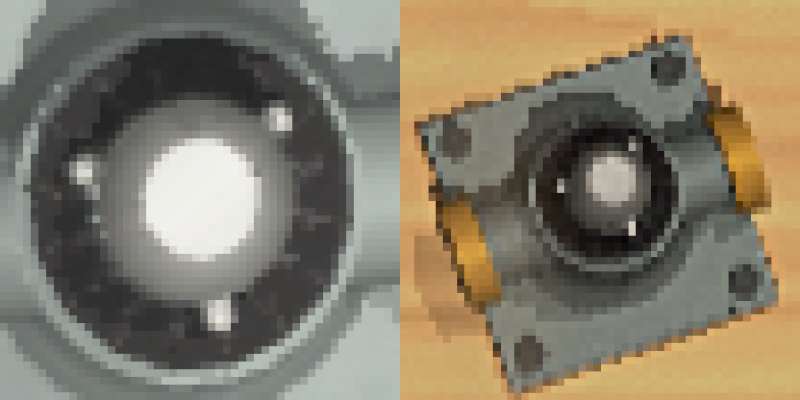

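```bash
python3 -m crank '[0,-0.4,0,0,0,0, 0.1,-0.8,0,0,0,0, 0.13,-1,0.0,0,0,0, 0.13,-1,0,0,0,0]' >/dev/null; python3 -m crank '[0,-0.4,0,0,0,0, 0.1,-0.8,0.2,0,0,0, 0.13,-1,0.4,0,0,0, 0.13,-1,0.4,0,0,0]'>/dev/null;python3 -m crank '[0.1,-0.35,0.3,0,0,0, 0.13,-0.6,0.4,0,0,0, 0.13,-0.6,0.4,0,0,0, 0.13,-0.6,0.4,0,0,0]'
cat > m.py <<'E'
from h import *
import sys
d=snap('wrist');P=cloud(d)
m=(np.hypot(P[...,0]-.535,P[...,1]-.247)<.045)&(P[...,2]>.025)&(P[...,2]<.06)
zt=np.median(P[m][:,2]);m2=m&(np.abs(P[...,2]-zt)<.004);Q=P[m2]
print('ztop',zt,np.median(Q[:,2]),'n',len(Q),'circ',cv2.minEnclosingCircle(Q[:,:2].astype(np.float32)))
# image bore/outline ellipse of the top face
im=m2.astype(np.uint8);cs,h=cv2.findContours(im,cv2.RETR_CCOMP,cv2.CHAIN_APPROX_NONE)
for c in cs:
    if len(c)>30:
        p=atz(d,c[:,0,0],c[:,0,1],zt)[:,:2];A=np.c_[2*p,np.ones(len(p))];s=np.linalg.lstsq(A,(p**2).sum(1),rcond=None)[0];print('fit',s[:2],(s[2]+s[:2]@s[:2])**.5)
s=status.get_state();print(s['ee_pos'],s['ee_rot'],s['joint_positions'])
cv2.imwrite(sys.argv[1],d['color'])
E
python3 m.py pics/w2.png
```

```text
t: 3.32
ee_pos: [0.4689, 0.2336, 0.2778]
ee_rot: [0.0, 0.994, 0.111, 0.0]
wrist_force: [-0.0, -0.9, -0.2]
finger_gap: 1.004
gripper_force: 0.0
ztop 0.03387350580043119 0.033895079185434496 n 1441 circ ((0.5346500277519226, 0.24914708733558655), 0.02740476280450821)
fit [0.53487488 0.24882062] 0.02652755987633791
fit [0.53487044 0.24884432] 0.01643135476382493
[0.46893335 0.23360158 0.27806856] [4.52405178e-04 9.93798676e-01 1.11192721e-01 4.08066465e-04] [ 0.30057359  0.19640095 -0.95069267  1.64174028  0.1634572   1.38691741
 -2.01896745]
```

View pics/w2.png

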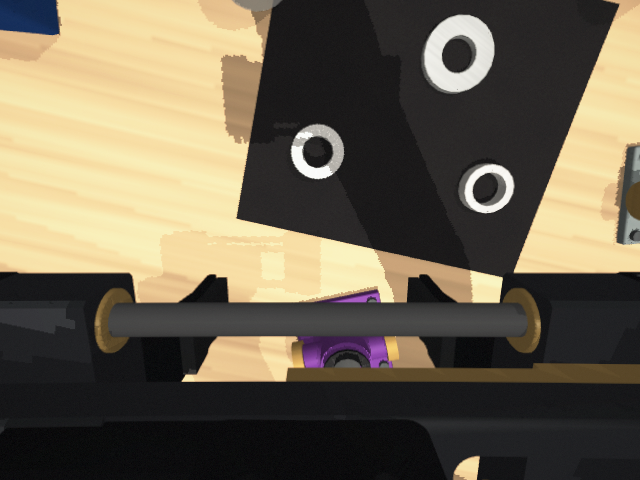

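The close view confirms it: the collar at (317,152) is tall and thick-walled with a fine vertical texture, at world (0.535, 0.249) with its top at 0.034. Reaching and gripping.

```bash
python3 -m crank '[0.2,0,0.2,0,0,0, 0.4,0,0.5,0,0,0, 0.45,0,0.8,0,0,0, 0.45,0,0.9,0,0,0, 0.45,0,0.9,0,0,0, 0.45,0,0.9,0,0,0]' && python3 -m crank '[0,0,0.3,0,0,0, 0,0,0.55,0,0,0, 0,0,0.7,0,0,0, 0,0,0.75,0,0,0, 0,0,0.75,0,0,0, 0,0,0.75,0,0,0]' && python3 -m crank '[0,0,0,0,0,0,0,0,0,0,0,0,0,0,0,0,0,0,0,0,0,0,0,0,0,0,0,0,0,0,0,0,0,0,0,0]' 0 35
```

```text
t: 4.12
ee_pos: [0.534, 0.2514, 0.1448]
ee_rot: [-0.0, 0.994, 0.113, 0.002]
wrist_force: [-0.4, 0.0, 0.5]
finger_gap: 1.004
gripper_force: 0.0
t: 4.88
ee_pos: [0.534, 0.2518, 0.0314]
ee_rot: [-0.0, 0.994, 0.113, 0.001]
wrist_force: [-0.4, -0.6, -0.4]
finger_gap: 1.002
gripper_force: 0.0
t: 5.62
ee_pos: [0.5333, 0.251, 0.0301]
ee_rot: [0.0, 0.994, 0.113, 0.0]
wrist_force: [-0.2, -1.6, 2.1]
finger_gap: 0.616
gripper_force: 35.0
```

```bash
python3 -m crank '[0,0,-0.3,0,0,0, 0,0,-0.6,0,0,0, 0,0,-0.9,0,0,0, 0,0,-1,0,0,0]' >/dev/null; for i in 1; do python3 -m crank '[0,0.2,-0.1,0,0,0, -0.05,0.5,-0.3,0,0,0, -0.1,0.8,-0.3,0,0,0, -0.1,0.9,-0.3,0,0,0]'; done; python3 -m crank '[0,0.3,0,0,0,0, -0.05,0.6,0,0,0,0, -0.1,0.9,0,0,0,0]'; python3 -m crank '[0,0.3,0,0,0,0, -0.05,0.6,0,0,0,0, -0.1,0.8,0,0,0,0, -0.1,0.89,0,0,0,0, -0.1,0.89,0,0,0,0, -0.1,0.89,0,0,0,0]'
python3 - <<'E'
from h import *
d=snap('wrist');cv2.imwrite('pics/w3.png',d['color']);P=cloud(d);s=status.get_state();print(s['ee_pos'],s['ee_rot'],s['joint_positions'],s['wrist_force'])
np.save('w3.npy',d,allow_pickle=True)
c=s['ee_pos']
for z0,z1,rad in((-.006,.012,.04),):
    m=(np.hypot(P[...,0]-c[0],P[...,1]-c[1])<rad)&(P[...,2]>c[2]+z0)&(P[...,2]<c[2]+z1);Q=P[m];print(len(Q));
    if len(Q):print(Q.min(0),Q.max(0),Q.mean(0))
E
```

```text
t: 6.62
ee_pos: [0.549, 0.1127, 0.224]
ee_rot: [0.001, 0.994, 0.111, -0.001]
wrist_force: [-0.6, 0.7, -1.6]
finger_gap: 0.617
gripper_force: 35.0
t: 7.0
ee_pos: [0.5643, -0.0191, 0.2239]
ee_rot: [-0.0, 0.994, 0.114, -0.001]
wrist_force: [0.3, 0.2, -1.2]
finger_gap: 0.618
gripper_force: 35.0
t: 7.75
ee_pos: [0.5803, -0.1497, 0.2249]
ee_rot: [-0.0, 0.993, 0.114, 0.0]
wrist_force: [-0.6, 0.5, -0.7]
finger_gap: 0.614
gripper_force: 35.0
[ 0.58026694 -0.14985385  0.22507646] [-2.61612067e-04  9.93423834e-01  1.14494596e-01  7.63319257e-05] [ 0.77625447  0.38615247 -0.76328385  1.53210231  0.27069895  1.33234667
 -1.35566477] [ 0.21092343 -0.7165272  -0.5593757 ]
7955
[ 0.55687173 -0.1833564   0.21908811] [ 0.60956133 -0.11033515  0.2370715 ] [ 0.58586118 -0.14800055  0.22762159]
```

View pics/w3.png

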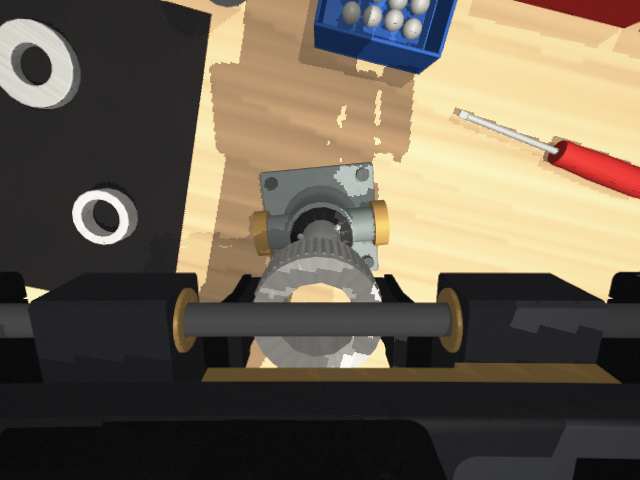

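The collar is held upright above the strainer and its knurl shows at (320,240); the spacer is undisturbed at (105,215). Now I measure where the collar's axis sits in the tool, and where the spigot is.

Run:
```python
from h import *
from scipy.optimize import least_squares
d=np.load('w3.npy',allow_pickle=True).item();P=cloud(d);s=status.get_state();q=s['ee_rot'];Rt=R.from_quat(np.roll(q,-1)).as_matrix()
L=(P-s['ee_pos'])@Rt
top=L[(np.abs(L[...,2]+.004)<.003)&(np.abs(L[...,1])<.02)&(L[...,0]>.0)&(L[...,0]<.035)]
print('top',len(top),top.min(0),top.max(0))
# tilt of top plane
c=np.linalg.lstsq(np.c_[top[:,:2],np.ones(len(top))],top[:,2],rcond=None)[0];print('plane',c)
w=L[(L[...,2]>.004)&(L[...,2]<.025)&(np.abs(L[...,1])<.02)&(L[...,0]>.012)&(L[...,0]<.04)]
f=least_squares(lambda p:np.hypot(w[:,0]-p[0],w[:,1]-p[1])-.027,[0,0],loss='soft_l1',f_scale=.001);print('cyl',len(w),f.x,f.cost)
t=P[(np.hypot(P[...,0]-.5795,P[...,1]+.1525)<.03)&(P[...,2]>.1)&(P[...,2]<.12)];print('spig',len(t),t.mean(0) if len(t) else 0)
dl=Rt.T@(np.array([.5795,-.1525,0])-np.array(s['ee_pos']));print('delta tool mm',dl*1000)
```

```text
top 3112 [ 0.00890142 -0.01999296 -0.00586228] [ 0.02872294  0.01999923 -0.00102036]
plane [ 0.01335329  0.00312158 -0.00392898]
cyl 998 [ 0.00157768 -0.00052609] 6.238152617696769e-05
spig 282 [ 0.59065447 -0.1507345   0.1064586 ]
delta tool mm [ -1.39640599   2.51536819 225.07493203]
```

```bash
python3 -m crank '[-0.01,0.01,0.2,0,0,0, -0.02,0.02,0.4,0,0,0, -0.02,0.02,0.5,0,0,0, -0.02,0.02,0.5,0,0,0, -0.02,0.02,0.5,0,0,0]' ; python3 -m crank '[0,0,0.05,0,0,0, 0,0,0.1,0,0,0, 0,0,0.14,0,0,0, 0,0,0.17,0,0,0, 0,0,0.17,0,0,0]'
```

```text
t: 8.43
ee_pos: [0.5786, -0.1552, 0.1513]
ee_rot: [0.0, 0.994, 0.113, 0.001]
wrist_force: [-0.7, 0.2, -1.3]
finger_gap: 0.614
gripper_force: 35.0
t: 9.05
ee_pos: [0.5777, -0.1546, 0.1239]
ee_rot: [-0.001, 0.994, 0.114, -0.0]
wrist_force: [2.1, 5.3, -5.6]
finger_gap: 0.614
gripper_force: 35.0
```

```bash
python3 -m crank '[0.003,-0.01,0,0,0,0, 0.003,-0.01,0.01,0,0,0, 0.003,-0.01,0.02,0,0,0, 0.003,-0.01,0.03,0,0,0,0.003,-0.01,0.03,0,0,0]'
```

```text
t: 9.68
ee_pos: [0.578, -0.1544, 0.1205]
ee_rot: [0.0, 0.994, 0.113, 0.0]
wrist_force: [-2.7, 0.5, 4.9]
finger_gap: 0.614
gripper_force: 35.0
```

```bash
python3 -m crank '[0,-0.001,0.01,0,0,0.17, 0,-0.002,0.015,0,0,0.34, 0,-0.003,0.02,0,0,0.5, 0,-0.004,0.02,0,0,0.67, 0,-0.005,0.02,0,0,0.84, 0,-0.006,0.02,0,0,1, 0,-0.006,0.02,0,0,1]'; python3 -c "
from cell import status;s=status.get_state();print(s['joint_positions'],s['torque'])"
```

```text
t: 10.55
ee_pos: [0.5797, -0.1535, 0.1202]
ee_rot: [0.001, 0.989, -0.149, 0.003]
wrist_force: [-3.0, 1.5, 20.3]
finger_gap: 0.615
gripper_force: 35.0
[ 0.68539022  0.45009329 -0.6323084   1.65629082  0.29056768  1.12529309
 -1.89381181] [ 0.39434199  0.6564863  -0.19932057]
```

```bash
python3 -m crank '[0.001,0.001,-0.01,0,0,-0.3, 0.002,0.003,-0.01,0,0,-0.6, 0.003,0.004,-0.01,0,0,-0.9, 0.003,0.005,-0.01,0,0,-1]'; python3 -m crank '[0,0.001,0,0,0,-0.17, 0.001,0.002,0,0,0,-0.34, 0.001,0.003,0,0,0,-0.5, 0.002,0.004,0,0,0,-0.67, 0.002,0.005,0,0,0,-0.84, 0.003,0.005,0,0,0,-1, 0.003,0.005,0,0,0,-1]'
```

```text
t: 11.05
ee_pos: [0.5799, -0.1535, 0.1203]
ee_rot: [0.0, 0.993, 0.115, 0.002]
wrist_force: [3.2, 2.5, 8.6]
finger_gap: 0.617
gripper_force: 35.0
t: 11.92
ee_pos: [0.5786, -0.155, 0.1185]
ee_rot: [0.0, 0.931, 0.366, 0.0]
wrist_force: [0.8, 1.0, -0.3]
finger_gap: 0.62
gripper_force: 35.0
```

```bash
python3 -m crank '[0,0,0.02,0,0,0, 0,0,0.04,0,0,0, 0,0,0.055,0,0,0, 0,0,0.055,0,0,0]'
```

```text
t: 12.42
ee_pos: [0.5784, -0.1546, 0.11]
ee_rot: [-0.0, 0.93, 0.366, -0.0]
wrist_force: [0.2, 0.4, -2.1]
finger_gap: 0.615
gripper_force: 35.0
```

```bash
python3 -m crank '[0,0,0.02,0,0,0, 0,0,0.04,0,0,0, 0,0,0.05,0,0,0, 0,0,0.06,0,0,0, 0,0,0.06,0,0,0]'; python3 -m crank '[0,0,0.01,0,0,0, 0,0,0.015,0,0,0, 0,0,0.015,0,0,0,0,0,0.015,0,0,0]'
```

```text
t: 13.05
ee_pos: [0.5787, -0.1546, 0.1029]
ee_rot: [0.001, 0.93, 0.366, -0.0]
wrist_force: [-7.6, 0.5, 18.3]
finger_gap: 0.617
gripper_force: 35.0
t: 13.55
ee_pos: [0.5788, -0.1546, 0.1027]
ee_rot: [0.001, 0.93, 0.366, -0.0]
wrist_force: [-16.7, 1.5, 38.8]
finger_gap: 0.615
gripper_force: 35.0
```

```bash
python3 -m crank '[0,0,-0.012,0,0,0, 0,0,-0.012,0,0,0, 0,0,-0.012,0,0,0,0,0,-0.012,0,0,0]'
python3 - <<'E'
from h import *
from scipy.optimize import least_squares
d=snap('wrist');cv2.imwrite('pics/w4.png',d['color']);P=cloud(d);s=status.get_state();print(s['ee_pos'],s['wrist_force'])
h=np.hypot(P[...,0]-.5795,P[...,1]+.1525)
for a,b in((.018,.025),(0,.006)):
    Q=P[(h>a)&(h<b)&(P[...,2]>.09)&(P[...,2]<.125)];print(len(Q),np.median(Q,0),np.percentile(Q[:,2],[10,90]))
E
```

```text
t: 14.05
ee_pos: [0.5787, -0.1546, 0.1029]
ee_rot: [0.001, 0.93, 0.366, -0.0]
wrist_force: [-10.2, 1.8, 21.5]
finger_gap: 0.619
gripper_force: 35.0
[ 0.57869648 -0.15459863  0.102894  ] [-11.00194368   1.7938447   21.28209133]
3801 [ 0.58279501 -0.14925804  0.10682697] [0.10607921 0.10758088]
96 [ 0.57621603 -0.15595307  0.11400833] [0.11322545 0.11464633]
```

View pics/w4.png

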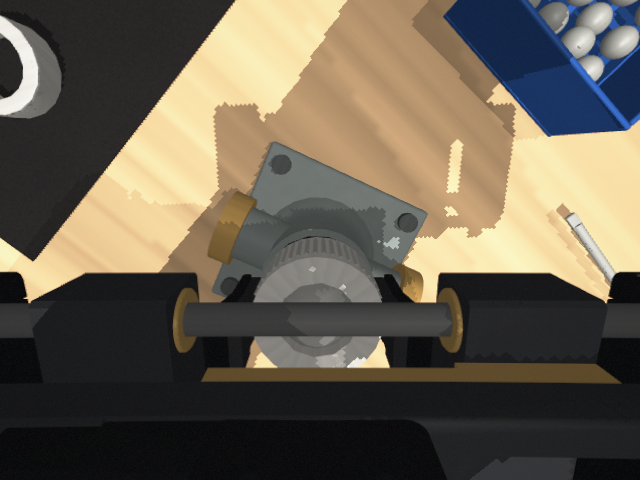

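The collar (320,290) sits flat around the spigot. Its top is 7.2 mm below the tip, so its underside is at about 72.8 mm, which is the seat's stop, with a steady push of about 21 N.

```bash
python3 -c "
from cell import r;print(r.finish_job())"
```

```text
the job is handed in; nothing more can be done
None
```

I handed the job in at about 14 s: the collar is over the pins and pushed home on the spring seat (underside at about 72.8 mm), held with a 35 N grip and about 21 N of push, and the hand-in returned no verdict.

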